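Walk a backup drive unit into its desk bracket and bolt it

ROBOT

A 6-joint arm with a two-finger parallel gripper is mounted at the origin on a cart in front of the work surface, level with it; the furniture and walls round the work are solid. World frame = base frame: x ahead of the robot, y to its left, z up, the work surface at z = 0. Lengths are in mm, angles in rad, forces in N, time in s.
With the tool pointing down it reaches from about 250 to 800 mm from the base axis. Payload 8.5 kg.
Tool frame: the origin (TCP) lies midway between the tips of the shut fingers; the grasp point (between the pads) lies 19 mm behind it (grip_depth is the distance from the TCP to the grasp point, in mm); z points along the fingers, y is the line along which they close (so a half turn about z gives the same grasp; the last joint's range is limited). The gripper opens to 85 mm and grips with 20 to 120 N. Pads are 22 mm wide; open, the fingers measure 114 mm over their backs; the gripper's body (76 mm by 85 mm) begins 54 mm behind the grasp point. The pads swing forward as they close: fully open they stand 13 mm farther back than shut.
Start: joints at [1.293, 0.238, -0.013, 1.319, 0, 1.571], TCP at [143.962, 504.83, 231.276] pointing down, gripper open.
Joint ranges: [-2.66, 2.66], [-1.03, 1.9], [-1.14, 1.46], [-1.82, 2.27], [-1.45, 1.34], [-3.14, 3.14]. Speed limits (rad/s): [2.22, 2.22, 2.79, 3.14, 3.14, 3.14].

INTERFACE

Orientations are given as a unit quaternion [x, y, z, w].
In Python, from rig import get_state, read_camera, get_calibration, close_job, grip_depth gives the robot as it stands.
- The arm moves only by the tool send_rows, never from a script. Its argument "moves" is a list of rows, each a list of 7 numbers: the shift along the tool's x, y, z as a fraction of full scale, then the turn, a rotation vector about the tool's x, y, z as a fraction of full scale, then the opening, from -1 (shut) to 1 (fully open), so that 0 is half open. A call has 1 to 20 rows; each row shifts and turns the commanded pose from where the row before left it, along the tool's axes as they then stand; what a row does not reach is not made up. Full scale, the value 1, is 4 cm for a shift and pi/4 rad for a turn. A row lasts 1/8 s, in which the tool goes at most 62.5 mm and 10.7 degrees, less where a joint would pass 70% of its speed; a pose out of reach is approached as far as the arm can. A call with a number of a shift or a turn outside -1 to 1 is refused whole. A call with a gripper value outside its range is refused whole. The fingers move at their own pace and stop on an object; the grip force is fixed at half the most. Time passes only in rows, so rows that do not move let the fingers close. It gives the time, the measured TCP pose, the force, the opening and the grip force at its end, in the units of the state.
- get_state(): the state, without advancing time (a new reading comes with each control period).
- read_camera(name): name is "side" or "top" or "wrist"; returns the picture (384x512x3 uint8, red, green, blue); there is no depth.
- get_calibration(name): a dict with "mtx" (3x3 intrinsics, pixels), "k1" (the pictures are not rectified: a ray, as slopes to the right and down, at radius r is drawn at 1 + k1 r^2 times it, then the intrinsics apply), "R" (3x3) and "t" (3): a world point X has camera coordinates R X + t; the wrist camera has in their place "tool_from_camera" (4x4, takes a point from camera to tool coordinates, whose origin is the TCP and whose axes are the flange's). Camera axes: x right, y down, z forward; pixel columns grow to the right and rows downward; lengths in mm; the calibration is good to about 2 mm. A picture is of the moment at which its call begins: read the wrist's pose just before it. get_calibration takes no time and is no camera call.
- close_job(): hands the job in; it is judged then, once.
The state is a dict: "time": time; "qpos": joint angles; "qd": joint speeds; "joint_efforts": joint torques, N m; "tcp_pos": TCP position; "ee_rot": TCP orientation; "ft_force": force on the tool from outside, world axes, zero at the start; "torque": the same for the moment, N m; "gripper_width": opening from 0.0 (shut) to 1.0 (fully open); "grip_force": force on a finger pad.
Only numpy, scipy, OpenCV 4.12 (cv2) and the standard library are available. Lean on these libraries where they do the work, as an engineer would, in place of code of your own. Each camera call takes 0.05 s, during which the arm holds its last target. There are 200 camera calls.

TASK

The heavy backup drive unit stands in front of its desk bracket. Creep it back into the bracket by pushing its two orange front corners in turn, without touching the display between them, until it has pressed in the stiff docking contacts and both back corners sit firmly against the back stop; then slide the red-knobbed bolt fully across in front of the unit. Push gently, never with more than 20 N, and leave the other things on the table where they are.

Things in the scene. Friction and masses are not known exactly. Their poses are not given: they have to be found in the camera images.
- unit: backup drive unit, a closed dark metal box with a flat base, 80 (x) by 190 (y) by 42 (z) mm, about 0.8 kg (it may differ by a quarter), sliding on the table at 1.5 to 4 N. Origin: centre of its underside; x points to its back (into the bracket), y to its left, z up. It is too wide to grasp; it is moved by pushing its front face (x = -40 mm) at the two corner pads
- front_left (a point): centre of the orange push pad at the left front corner, on the front face of the unit, 21 mm above the table (unit frame -40, 80, 21 mm). The pad is 28 mm wide and 32 mm high, flush with the front face; axes as the unit's
- front_right (a point): centre of the orange push pad at the right front corner of the unit, same size (unit frame -40, -80, 21 mm)
- back_left (a point): point on the back face of the unit near its left corner (unit frame 40, 90, 21 mm)
- back_right (a point): point on the back face of the unit near its right corner (unit frame 40, -90, 21 mm)
- display: fragile grey display panel in the middle of the unit's front, 120 mm wide, 34 mm high, standing 5 mm proud of the front face, so that it ends 20 mm inward of each pad's centre; must not be touched
- bracket: grey metal bracket fixed to the table, open towards the robot, no floor. Origin and axes: those of the unit when fully home (x to the back stop, y left, z up). Rigid back stop: front face at x = 40 mm, 30 mm high. Two cheeks 16 mm high, inner faces at y = +-101 mm (6 mm play each side), from the stop to x = -20 mm, then flared outward to -40. The unit binds if turned over about 0.2 rad
- bolt (a joint): travel of the brass bolt beside the right cheek: 0 open (start), 0.026 m fully across. Slides along the bracket's +y against about 2 N of friction and stays where left. Bar 10 mm thick (x -53.5 to -43.5 mm in the bracket frame), 4 to 13 mm above the table; it passes in front of the unit's right front corner only if the unit is within about 3 mm of home
- contact_left (a joint): travel of the stiff brass docking contact in the back stop near its left end (14 mm wide pin at y = 75 mm, 21 mm up): 0 as at the start, standing 7 mm out of the stop's front face; 0.007 m when pushed in flush by the unit's back. It yields at about 2 N and stays where left
- contact_right (a joint): travel of the stiff brass docking contact in the back stop near its right end (14 mm wide pin at y = -75 mm, 21 mm up): 0 as at the start, standing 7 mm out of the stop's front face; 0.007 m when pushed in flush by the unit's back. It yields at about 2 N and stays where left
- bolt_knob (a point): centre of the red knob of the bolt, a round upright grip of 17 mm diameter spanning 30 to 47 mm above the table (this point is 38 mm up), on a pin 8 mm thick; at the start at -48.5, -143, 38 mm in the bracket frame. Axes as the bracket's
- mug: dark blue mug, 96 mm high, bystander; origin at the centre of its underside
- stapler: black stapler, 36 by 145 by 57 mm, bystander; origin at the centre of its underside
- notes: yellow pad of sticky notes, 77 by 77 by 17 mm, bystander; origin at the centre of its underside
- eraser: blue and white eraser, 23 by 58 by 12 mm, bystander; origin at the centre of its underside

How it is judged:
By the outcome, as a careful person would: the job done as asked, in the order asked, and still so for the second after the job is handed in, with the robot touching nothing.
It also fails if it takes over 67 s, if anything falls off the work surface, if the arm or the gripper's body presses on something with over 40 N, if the wrist force passes 120 N, or if a joint passes its speed limit or range.

## Working session

There is one attempt and no reset: what is moved stays moved. The work goes in short steps, Python scripts to look and compute and a tool call to move; the robot and the scene stay as the last step left them, time stands still between calls to the robot, and variables do not carry over. Pictures are saved under pics/ and viewed, at most 10 in all, crops included, and the job is handed in when it is done.

Besides the shell and the picture viewer there is one more tool, called after ">>>" by a JSON object that holds its "api" and its "payload". send_rows: Moves the arm, as the interface text tells. Its arguments: {"type":"object","properties":{"moves":{"type":"array"}},"required":["moves"]}

```bash
mkdir -p pics; ls; python3 - <<'E'
from rig import *
import cv2,numpy as np
print(get_state())
for n in("top","side"):
    c=get_calibration(n);print(n,c)
    cv2.imwrite(f"pics/{n}0.png",read_camera(n)[:,:,::-1])
print(get_calibration("wrist"))
E
```

```text
pics
{'time': 0.0, 'qpos': array([ 1.29300775e+00,  2.38795596e-01, -1.42381400e-02,  1.31923046e+00,
        1.06106942e-05,  1.57079112e+00]), 'qd': array([-0.00131041, -0.00022184,  0.00058001, -0.00105426,  0.00129155,
        0.00127769]), 'joint_efforts': array([ 3.07027613e-04, -5.38782477e+01,  3.46440303e+01,  1.84275024e-02,
        2.17987258e-05,  6.81720238e-06]), 'tcp_pos': array([143.85210356, 504.47012673, 230.6761453 ]), 'ee_rot': array([ 1.38445525e-01,  9.90369778e-01, -7.26129667e-04, -1.06867723e-04]), 'ft_force': array([ 0.13127   , -0.24929007, -0.76307312]), 'torque': array([ 0.00628795, -0.01069473,  0.02229184]), 'grip_force': 0.0, 'gripper_width': 1.0023058448757236}
top {'mtx': array([[489.36453781,   0.        , 261.76898139],
       [  0.        , 489.36453781, 191.6828628 ],
       [  0.        ,   0.        ,   1.        ]]), 'k1': -0.09807619798176789, 'R': array([[-0.02370178, -0.99960459, -0.0151289 ],
       [-0.9858255 ,  0.0258839 , -0.16576522],
       [ 0.16609127,  0.01098552, -0.98604919]]), 't': array([-248.35336551,  510.28153488, 1006.8044
[... 266 characters left out ...]
0.03831973, -0.46836825, -0.88270198],
       [ 0.05407523,  0.88108445, -0.46985748]]), 't': array([-532.60212289,  -26.52861408, 1097.68298844])}
{'mtx': array([[345.67883569,   0.        , 254.47718776],
       [  0.        , 345.67883569, 194.23704999],
       [  0.        ,   0.        ,   1.        ]]), 'k1': -0.07266952425124694, 'tool_from_camera': array([[ 5.44855985e-04, -9.50609172e-01, -3.10389923e-01,
         7.89617905e+01],
       [ 9.99999774e-01,  3.95908867e-04,  5.42869628e-04,
        -1.18443997e+00],
       [-3.93170725e-04, -3.10390149e-01,  9.50609174e-01,
        -1.42692457e+02],
       [ 0.00000000e+00,  0.00000000e+00,  0.00000000e+00,
         1.00000000e+00]])}
```

View pics/top0.png

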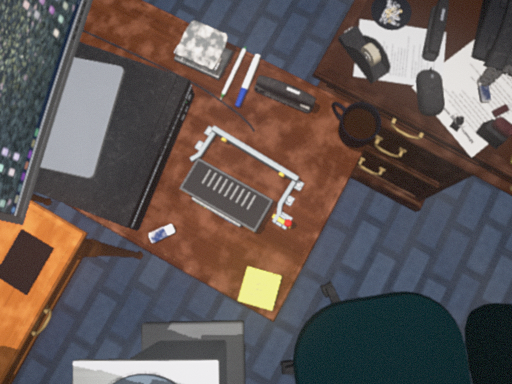

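View pics/side0.png

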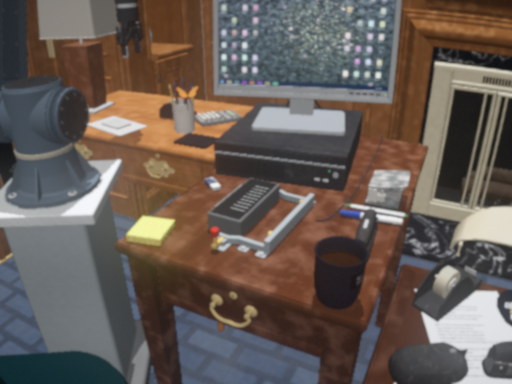

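Top view: unit at about (225,195), bracket stop from (212,130) to (300,183), knob at (283,220), eraser (161,233), notes (260,288). I'll enlarge the top view to get accurate corners.

```bash
cat > h.py <<'E'
import numpy as np,cv2
from rig import *
from scipy.spatial.transform import Rotation as Ro
def cam(n,st=None):
    c=get_calibration(n)
    if n=="wrist":
        T=np.eye(4);T[:3,:3]=Ro.from_quat(st["ee_rot"]).as_matrix();T[:3,3]=st["tcp_pos"]
        W=np.linalg.inv(T@c["tool_from_camera"]);R,t=W[:3,:3],W[:3,3]
    else:R,t=c["R"],c["t"]
    return c["mtx"],c["k1"],R,t
def proj(C,X):
    K,k,R,t=C
    return cv2.projectPoints(np.atleast_2d(X).astype(float),cv2.Rodrigues(R)[0],t,K,np.array([k,0,0,0.]))[0][:,0]
def back(C,uv,z):
    K,k,R,t=C
    s=cv2.undistortPoints(np.array(uv,float).reshape(-1,1,2),K,np.array([k,0,0,0.]))[:,0]
    d=np.c_[s,np.ones(len(s))]@R; o=-R.T@t
    return o+d*((z-o[2])/d[:,2])[:,None]
def pl(p,X):  # pose (x,y,yaw)
    X=np.atleast_2d(X).astype(float);c,s=np.cos(p[2]),np.sin(p[2])
    return np.c_[p[0]+c*X[:,0]-s*X[:,1],p[1]+s*X[:,0]+c*X[:,1],X[:,2]]
E
python3 - <<'E'
from h import *
C=cam("top")
im=cv2.imread("pics/top0.png")[110:250,150:320]
cv2.imwrite("pics/topc.png",cv2.resize(im,None,fx=4.7,fy=4.2*4.7/4.7,interpolation=cv2.INTER_CUBIC) if 0 else cv2.resize(im,(765,630))[:600])
print(back(C,[(225,195)],42),back(C,[(212,130),(300,183)],30),back(C,[(283,220)],47))
E
```

```text
[[ 498.57412653 -182.22670248   42.        ]] [[ 647.37427077 -153.77814747   30.        ]
 [ 522.63098596 -344.21331621   30.        ]] [[ 441.21153601 -304.36892368   47.        ]]
```

View pics/topc.png

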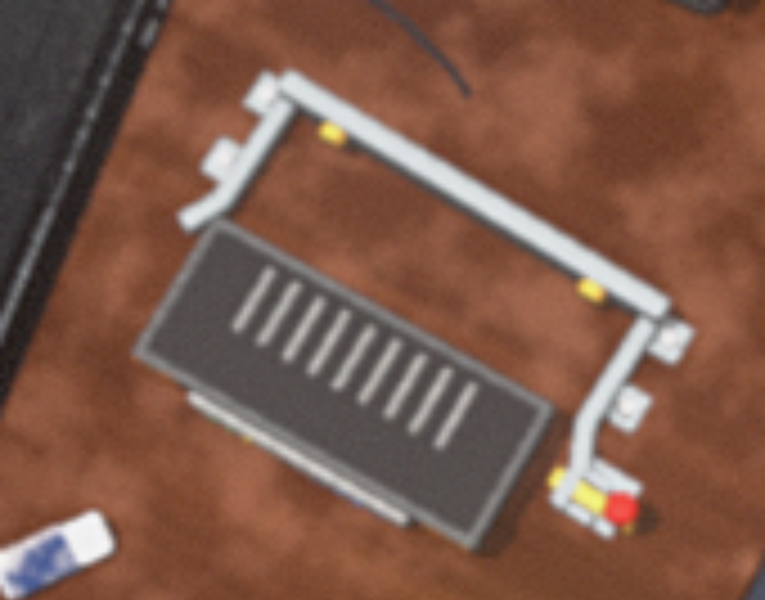

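The crop shows the unit's top corners at about BL (220,222), BR (551,408), FR (473,548) and FL (136,352). The stop's front edge runs (282,92)–(660,316) and the knob is at (621,508). All of these are in 4.5x crop pixels.

```bash
cat >> h.py <<'E'
from scipy.optimize import least_squares
def inv(p,W):
    c,s=np.cos(p[2]),np.sin(p[2]);d=W[:,:2]-np.array(p[:2])
    return np.c_[c*d[:,0]+s*d[:,1],-s*d[:,0]+c*d[:,1]]
E
python3 - <<'E'
from h import *
C=cam("top")
f=lambda P:np.array(P)/4.5+[150,110]-0.4
U=back(C,f([(220,222),(551,408),(473,548),(136,352)]),42)
M=np.array([(40,95),(40,-95),(-40,-95),(-40,95)],float)
r=least_squares(lambda p:(inv(p,U)-M).ravel(),[500,-180,-.5]);print("unit",r.x.round(3),r.fun.round(1))
S=back(C,f([(282,92),(410,168),(530,239),(660,316)]),30)
L=back(C,f([(288,118),(235,200)]),16);Rr=back(C,f([(636,328),(578,415)]),16);K=back(C,f([(621,508)]),47)
g=lambda p:np.r_[inv(p,S)[:,0]-40,inv(p,L)[:,1]-101,inv(p,Rr)[:,1]+101,(inv(p,K)-[-48.5,-143])[0]]
b=least_squares(g,[560,-220,-.5]);print("br",b.x.round(3),b.fun.round(1))
print("unit in br",inv(b.x,r.x[None,:2]),r.x[2]-b.x[2])
print(pl(r.x,[(-40,80,21),(-40,-80,21)]))
E
```

```text
unit [ 499.969 -184.223   -0.547] [-2.8 -3.4 -2.   3.1  2.2  1.8  2.7 -1.5]
br [ 555.455 -222.276   -0.582] [-0.6 -0.1  0.6  1.3 -0.1 -0.6 -0.8  0.7 -1.2  0.6]
unit in br [[-67.26854637   1.29608037]] 0.03460462051174218
[[ 507.43998857  -95.0930503    21.        ]
 [ 424.18276572 -231.72479933   21.        ]]
```

```bash
cat >> h.py <<'E'
B=np.array([555.455,-222.276,-.582])
def plan(tgt,yaw,n,nr=None):
    # rows of n equal world steps from now, tool-z turn spread on the first nr; yaw = angle of tool y
    s=get_state();R=Ro.from_quat(s["ee_rot"]);p=s["tcp_pos"];ty=R.as_matrix()[:,1]
    d=(yaw-np.arctan2(ty[1],ty[0])+np.pi)%(2*np.pi)-np.pi
    nr=nr or n;st=(np.array(tgt)-p)/n
    for i in range(n):
        v=R.inv().apply(st)/40;w=-d/nr/(np.pi/4) if i<nr else 0
        print([*v.round(3),0,0,round(w,4)]);R=R*Ro.from_rotvec([0,0,w*np.pi/4])
E
python3 - <<'E'
from h import *
C=cam("top")
print(back(C,[(137,225),(190,90),(20,215)],80).round(),back(C,[(161,233)],10).round())
print("pre", pl([499.97,-184.2,-.547],[(-85,83,0)]))
plan([325,150,200],-.582,10)
E
```

```text
[[ 435.   -3.   80.]
 [ 723. -112.   80.]
 [ 461.  250.   80.]] [[423. -38.  10.]]
pre [[470.54302316 -69.09981306   0.        ]]
[np.float64(-0.679), np.float64(-0.728), np.float64(0.078), 0, 0, np.float64(0.2387)]
[np.float64(-0.802), np.float64(-0.589), np.float64(0.078), 0, 0, np.float64(0.2387)]
[np.float64(-0.898), np.float64(-0.429), np.float64(0.078), 0, 0, np.float64(0.2387)]
[np.float64(-0.962), np.float64(-0.254), np.float64(0.078), 0, 0, np.float64(0.2387)]
[np.float64(-0.993), np.float64(-0.07), np.float64(0.078), 0, 0, np.float64(0.2387)]
[np.float64(-0.988), np.float64(0.116), np.float64(0.078), 0, 0, np.float64(0.2387)]
[np.float64(-0.949), np.float64(0.298), np.float64(0.078), 0, 0, np.float64(0.2387)]
[np.float64(-0.877), np.float64(0.47), np.float64(0.078), 0, 0, np.float64(0.2387)]
[np.float64(-0.774), np.float64(0.625), np.float64(0.078), 0, 0, np.float64(0.2387)]
[np.float64(-0.644), np.float64(0.759), np.float64(0.078), 0, 0, np.float64(0.2387)]
```

>>> {"api": "send_rows", "payload": {"moves": [[-0.68,-0.73,0.08,0,0,0.23,-1],[-0.8,-0.59,0.08,0,0,0.23,-1],[-0.9,-0.43,0.08,0,0,0.23,-1],[-0.96,-0.25,0.08,0,0,0.23,-1],[-0.99,-0.07,0.08,0,0,0.23,-1],[-0.99,0.12,0.08,0,0,0.23,-1],[-0.95,0.3,0.08,0,0,0.23,-1],[-0.88,0.47,0.08,0,0,0.23,-1],[-0.77,0.62,0.08,0,0,0.23,-1],[-0.64,0.76,0.08,0,0,0.23,-1]]}}

```text
time: 1.35
tcp_pos: [336.4, 155.2, 199.1]
ee_rot: [0.865, 0.502, -0.0, 0.0]
ft_force: [0.1, 0.5, -1.4]
gripper_width: -0.003
grip_force: 0.0
```

```bash
python3 - <<'E'
from h import *
plan([455,-75,110],-.582,8,4)
E
```

```text
[np.float64(-0.441), np.float64(0.679), np.float64(0.279), 0, 0, np.float64(0.02)]
[np.float64(-0.43), np.float64(0.686), np.float64(0.279), 0, 0, np.float64(0.02)]
[np.float64(-0.419), np.float64(0.692), np.float64(0.279), 0, 0, np.float64(0.02)]
[np.float64(-0.408), np.float64(0.699), np.float64(0.279), 0, 0, np.float64(0.02)]
[np.float64(-0.397), np.float64(0.705), np.float64(0.279), 0, 0, 0]
[np.float64(-0.397), np.float64(0.705), np.float64(0.279), 0, 0, 0]
[np.float64(-0.397), np.float64(0.705), np.float64(0.279), 0, 0, 0]
[np.float64(-0.397), np.float64(0.705), np.float64(0.279), 0, 0, 0]
```

>>> {"api": "send_rows", "payload": {"moves": [[-0.44,0.68,0.28,0,0,0.02,-1],[-0.43,0.69,0.28,0,0,0.02,-1],[-0.42,0.69,0.28,0,0,0.02,-1],[-0.41,0.7,0.28,0,0,0.02,-1],[-0.4,0.7,0.28,0,0,0,-1],[-0.4,0.7,0.28,0,0,0,-1],[-0.4,0.7,0.28,0,0,0,-1],[-0.4,0.7,0.28,0,0,0,-1],[0,0,0,0,0,0,-1]]}}

```text
time: 2.48
tcp_pos: [455.3, -74.5, 108.7]
ee_rot: [0.879, 0.476, -0.001, -0.0]
ft_force: [-0.1, 0.0, 0.1]
gripper_width: -0.004
grip_force: 0.0
```

```bash
python3 - <<'E'
from h import *
s=get_state();im=read_camera("wrist")[:,:,::-1].copy()
np.savez("w1.npz",**s);print(s["tcp_pos"],s["ee_rot"])
cv2.imwrite("pics/w1.png",im)
E
```

```text
[455.26200545 -74.4956439  108.6720554 ] [ 8.79458984e-01  4.75973998e-01 -7.18555383e-04 -3.63040536e-04]
```

View pics/w1.png

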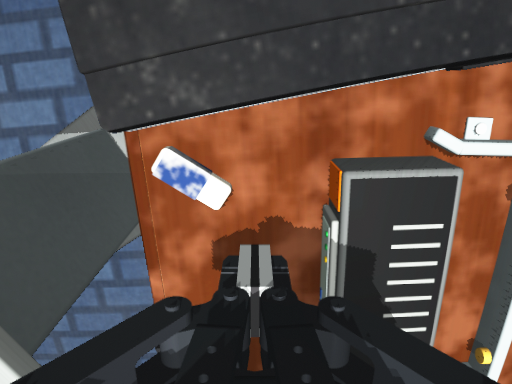

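Wrist view: the eraser is at (190,178). The unit's front-left top corner is at (342,171) and its back-left at (462,170). The left pad is orange at (335,185), the display edge at (325,210), and the slim fingertips at (255,250).

```bash
python3 - <<'E'
from h import *
s=dict(np.load("w1.npz"));C=cam("wrist",s)
W=back(C,[(342,171),(462,170),(436,345)],42);print(W.round(1))
print("yaw",np.arctan2(W[1,1]-W[0,1],W[1,0]-W[0,0]), "len",np.hypot(*(W[1]-W[0])[:2]), "in br",inv(B,W).round(1))
print("tcp in br",inv(B,s["tcp_pos"][None]),"eraser",inv(B,back(C,[(190,178)],10)))
T=cam("top");print("bolt tip",inv(B,back(T,[(553/4.5+150,475/4.5+110)],13)))
print("stop/flare",inv(B,back(C,[(430,130)],16)), "contact tip",inv(B,back(C,[(480,360)],21)))
E
```

```text
[[ 515.9  -83.5   42. ]
 [ 581.8 -125.2   42. ]
 [ 512.3 -246.    42. ]]
yaw -0.5650505395935873 len 78.01703767154204 in br [[-109.4   94.2]
 [ -31.4   95.5]
 [ -23.   -43.6]]
tcp in br [[-164.93194976   68.37486203]] eraser [[-210.87664231   80.47114556]]
bolt tip [[ -49.99366761 -106.41694763]]
stop/flare [[-43.27961826 117.27770614]] contact tip [[ 36.24008029 -81.73114444]]
```

>>> {"api": "send_rows", "payload": {"moves": [[0.09,0.19,0.62,0,0,0,-1],[0.09,0.19,0.62,0,0,0,-1],[0.09,0.19,0.61,0,0,0,-1],[0.08,0.18,0.61,0,0,0,-1],[0,0,0,0,0,0,-1]]}}

```text
time: 3.15
tcp_pos: [486.7, -76.7, 10.4]
ee_rot: [0.879, 0.477, -0.001, -0.001]
ft_force: [0.1, 0.0, -0.1]
gripper_width: 0.0
grip_force: 0.0
```

>>> {"api": "send_rows", "payload": {"moves": [[0,0.1,0,0,0,0,-1],[0,0.1,0,0,0,0,-1],[0,0.05,0,0,0,0,-1],[0,0.05,0,0,0,0,-1],[0,0.05,0,0,0,0,-1],[0,0.05,0,0,0,0,-1],[0,0.05,0,0,0,0,-1],[0,0.05,0,0,0,0,-1],[0,0.05,0,0,0,0,-1],[0,0.05,0,0,0,0,-1]]}}

```text
time: 4.4
tcp_pos: [508.2, -90.9, 11.3]
ee_rot: [0.879, 0.477, -0.0, 0.0]
ft_force: [-1.6, 3.6, -0.2]
gripper_width: 0.001
grip_force: 1.2
```

```bash
cat >> h.py <<'E'
def here():
    s=get_state();c,n=np.cos(B[2]),np.sin(B[2]);f=s["ft_force"]
    print("t",s["time"],"br",inv(B,s["tcp_pos"][None]).round(1),s["tcp_pos"][2].round(1),"F",np.round([c*f[0]+n*f[1],-n*f[0]+c*f[1],f[2]],1),"yaw",(Ro.from_quat(s["ee_rot"]).as_matrix()[:2,1]).round(3))
E
python3 -c "
from h import *
here()
s=get_state();cv2.imwrite('pics/w2.png',read_camera('wrist')[:,:,::-1])"
```

```text
t 4.4 br [[-111.7   83.7]] 11.3 F [-3.3  2.1 -0.2] yaw [ 0.838 -0.545]
```

View pics/w2.png

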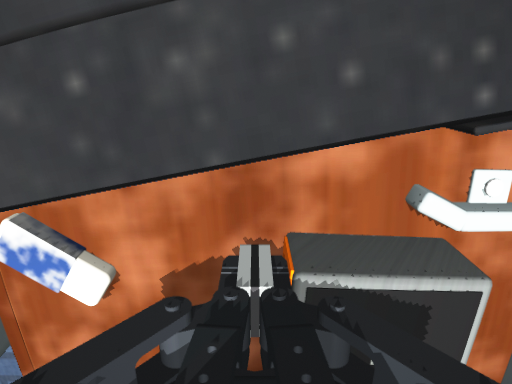

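Picture: the fingertip presses the orange left pad at about (290,262), clear of the display. Continuing.

>>> {"api": "send_rows", "payload": {"moves": [[0,0.05,0,0,0,0,-1],[0,0.05,0,0,0,0,-1],[0,0.05,0,0,0,0,-1],[0,0.05,0,0,0,0,-1],[0,0.05,0,0,0,0,-1],[0,0.05,0,0,0,0,-1],[0,0.05,0,0,0,0,-1]]}}

```text
time: 5.32
tcp_pos: [520.0, -98.5, 11.3]
ee_rot: [0.879, 0.477, -0.0, 0.0]
ft_force: [-1.1, 2.2, -1.2]
gripper_width: 0.004
grip_force: 1.1
```

```bash
python3 -c "
from h import *
here()
im=read_camera('top')[:,:,::-1][110:250,150:320];cv2.imwrite('pics/t2.png',cv2.resize(im,(765,630),interpolation=cv2.INTER_CUBIC)[:600])"
```

```text
t 5.325 br [[-97.7  83.9]] 11.3 F [-2.1  1.3 -1.2] yaw [ 0.839 -0.545]
```

View pics/t2.png

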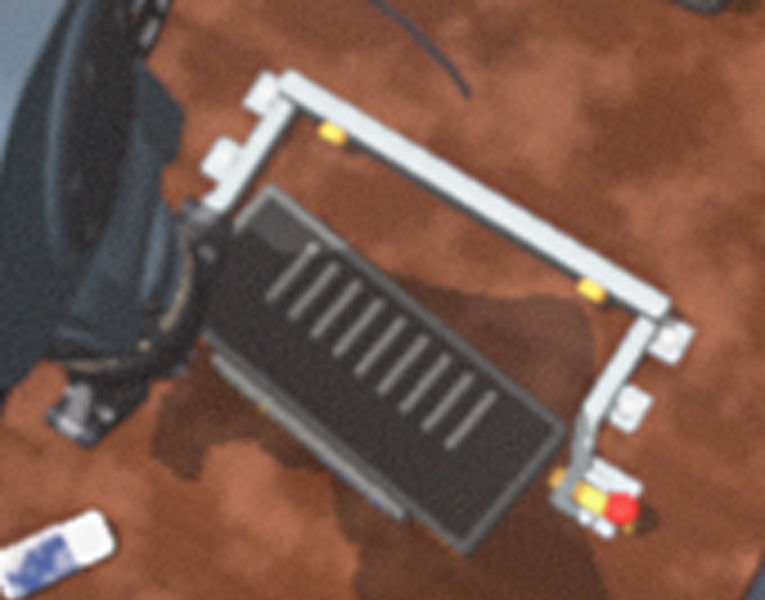

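Top view: BL (270,187), BR (565,430), FR (467,550). The unit has turned clockwise with its right corner nearly still, so the right corner is next.

```bash
cat >> h.py <<'E'
def unitfit(P,M):
    U=back(cam("top"),np.array(P)/4.5+[150,110]-.4,42)
    r=least_squares(lambda p:(inv(p,U)-np.array(M,float)).ravel(),[520,-190,-.6]);p=r.x
    print("unit br",inv(B,p[None]).round(1),"rel yaw",round(p[2]-B[2],3),r.fun.round(1))
    for n,q in dict(FL=(-40,83,0),FR=(-40,-83,0),BLc=(40,95,0),BRc=(40,-95,0)).items(): print(n,inv(B,pl(p,q)).round(1))
E
python3 - <<'E'
from h import *
unitfit([(270,187),(565,430),(467,550)],[(39,94),(38,-93),(-38,-93)])
E
```

```text
unit br [[-56.2  -4.2]] rel yaw -0.127 [-0.2 -1.2 -1.3  0.7  1.5  0.5]
FL [[-85.4  83.2]]
FR [[-106.4  -81.4]]
BLc [[-4.5 85. ]]
BRc [[ -28.6 -103.5]]
```

>>> {"api": "send_rows", "payload": {"moves": [[0,-0.5,0,0,0,0,-1],[0,-0.5,0,0,0,0,-1],[-0.81,0,0,0,0,0,-1],[-0.81,0,0,0,0,0,-1],[-0.81,0,0,0,0,0,-1],[-0.81,0,0,0,0,0,-1],[-0.81,0,0,0,0,0,-1],[0,0,0,0,0,0,-1],[0,0.1,0,0,0,0,-1],[0,0.1,0,0,0,0,-1],[0,0.1,0,0,0,0,-1],[0,0.05,0,0,0,0,-1],[0,0.05,0,0,0,0,-1],[0,0.05,0,0,0,0,-1],[0,0.05,0,0,0,0,-1],[0,0.05,0,0,0,0,-1],[0,0.05,0,0,0,0,-1]]}}

```text
time: 7.5
tcp_pos: [418.1, -225.6, 11.3]
ee_rot: [0.879, 0.477, -0.0, -0.0]
ft_force: [-3.1, 0.2, 0.0]
gripper_width: -0.001
grip_force: 1.4
```

```bash
python3 -c "
from h import *
here()"
```

```text
t 7.5 br [[-112.9  -78.3]] 11.3 F [-2.7 -1.5  0. ] yaw [ 0.838 -0.545]
```

>>> {"api": "send_rows", "payload": {"moves": [[0,0.05,0,0,0,0,-1],[0,0.05,0,0,0,0,-1],[0,0.05,0,0,0,0,-1],[0,0.05,0,0,0,0,-1],[0,0.05,0,0,0,0,-1],[0,0.05,0,0,0,0,-1],[0,0.05,0,0,0,0,-1],[0,0.05,0,0,0,0,-1],[0,0.05,0,0,0,0,-1],[0,0.05,0,0,0,0,-1],[0,0.05,0,0,0,0,-1],[0,0.05,0,0,0,0,-1]]}}

```text
time: 9.0
tcp_pos: [438.4, -238.7, 11.3]
ee_rot: [0.879, 0.477, -0.0, 0.0]
ft_force: [-3.2, 0.2, 0.5]
gripper_width: -0.002
grip_force: 1.5
```

```bash
python3 -c "
from h import *
here()
im=read_camera('top')[:,:,::-1][110:250,150:320];cv2.imwrite('pics/t3.png',cv2.resize(im,(765,630),interpolation=cv2.INTER_CUBIC)[:600])"
```

```text
t 9.0 br [[-88.8 -78.1]] 11.3 F [-2.8 -1.7  0.5] yaw [ 0.839 -0.545]
```

View pics/t3.png

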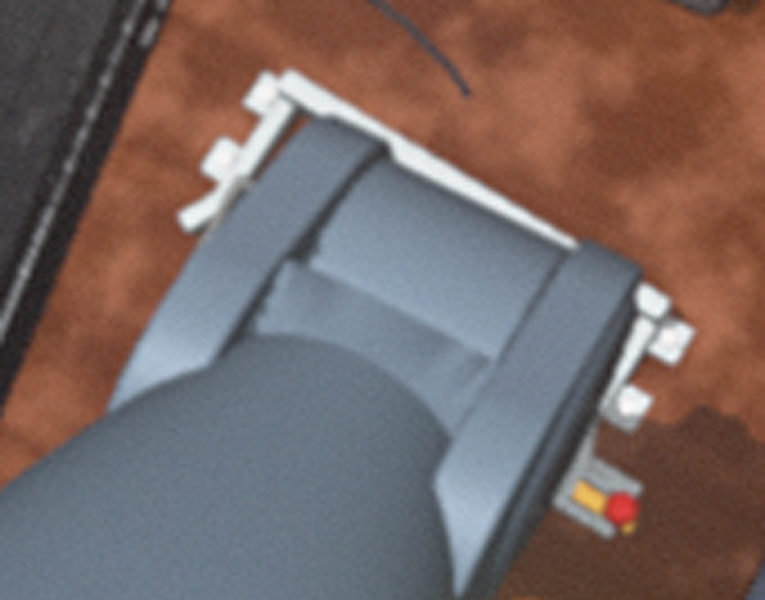

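The arm hides the unit here, so I'll track it by contact position instead and move to the left corner.

>>> {"api": "send_rows", "payload": {"moves": [[0,-0.5,0,0,0,0,-1],[0,-0.5,0,0,0,0,-1],[0.8,0,0,0,0,0,-1],[0.8,0,0,0,0,0,-1],[0.8,0,0,0,0,0,-1],[0.8,0,0,0,0,0,-1],[0.8,0,0,0,0,0,-1],[0,0,0,0,0,0,-1],[0,0.2,0,0,0,0,-1],[0,0.2,0,0,0,0,-1],[0,0.15,0,0,0,0,-1],[0,0.05,0,0,0,0,-1],[0,0.05,0,0,0,0,-1],[0,0.05,0,0,0,0,-1],[0,0.05,0,0,0,0,-1],[0,0.05,0,0,0,0,-1],[0,0.05,0,0,0,0,-1]]}}

```text
time: 11.18
tcp_pos: [520.2, -101.0, 11.2]
ee_rot: [0.879, 0.477, -0.0, -0.0]
ft_force: [-1.8, 3.0, -0.6]
gripper_width: -0.003
grip_force: 1.2
```

>>> {"api": "send_rows", "payload": {"moves": [[0,0.05,0,0,0,0,-1],[0,0.05,0,0,0,0,-1],[0,0.05,0,0,0,0,-1],[0,0.05,0,0,0,0,-1],[0,0.05,0,0,0,0,-1],[0,0.05,0,0,0,0,-1],[0,0.05,0,0,0,0,-1]]}}

```text
time: 12.05
tcp_pos: [532.3, -108.9, 11.3]
ee_rot: [0.879, 0.477, -0.0, 0.0]
ft_force: [-1.0, 3.3, 0.2]
gripper_width: -0.001
grip_force: 1.2
```

```bash
python3 -c "
from h import *
here()
im=read_camera('top')[:,:,::-1][110:250,150:320];cv2.imwrite('pics/t4.png',cv2.resize(im,(765,630),interpolation=cv2.INTER_CUBIC)[:600])"
```

```text
t 12.05 br [[-81.7  81.9]] 11.3 F [-2.6  2.2  0.2] yaw [ 0.839 -0.545]
```

View pics/t4.png

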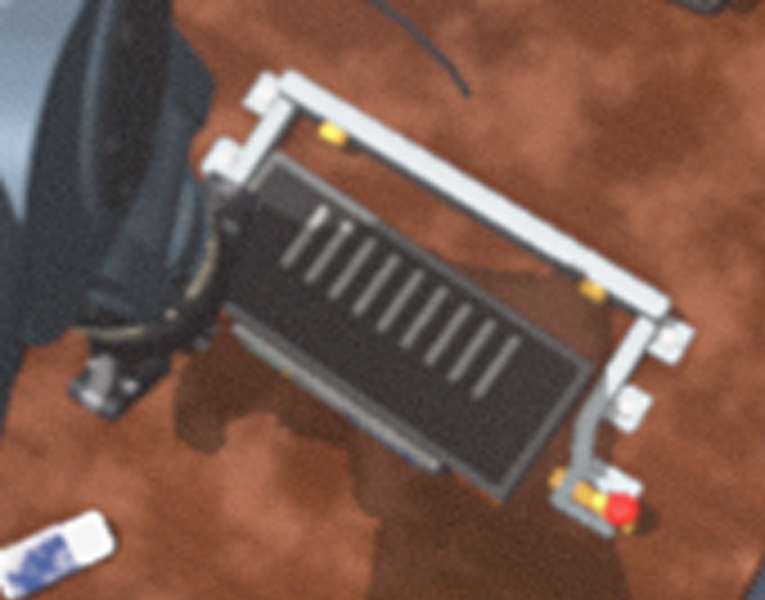

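Top view: BL (275,152), BR (593,367), FR (502,502). The unit is between the cheeks and turned slightly clockwise.

```bash
python3 - <<'E'
from h import *
unitfit([(275,152),(593,367),(502,502)],[(39,94),(38,-93),(-38,-93)])
E
```

```text
unit br [[-33.4  -1.7]] rel yaw -0.044 [ 0.2 -0.1  0.7  0.5 -0.8 -0.4]
FL [[-69.6  83. ]]
FR [[-77.  -82.8]]
BLc [[10.8 91.5]]
BRc [[  2.4 -98.3]]
```

>>> {"api": "send_rows", "payload": {"moves": [[0,0.05,0,0,0,0,-1],[0,0.05,0,0,0,0,-1],[0,0.05,0,0,0,0,-1],[0,0.05,0,0,0,0,-1],[0,0.05,0,0,0,0,-1],[0,0.05,0,0,0,0,-1],[0,-0.5,0,0,0,0,-1],[0,-0.6,0,0,0,0,-1],[-0.81,0,0,0,0,0,-1],[-0.81,0,0,0,0,0,-1],[-0.81,0,0,0,0,0,-1],[-0.81,0,0,0,0,0,-1],[-0.81,0,0,0,0,0,-1],[0,0,0,0,0,0,-1],[0,0.2,0,0,0,0,-1],[0,0.15,0,0,0,0,-1],[0,0.05,0,0,0,0,-1],[0,0.05,0,0,0,0,-1],[0,0.05,0,0,0,0,-1]]}}

```text
time: 14.48
tcp_pos: [433.9, -237.9, 11.3]
ee_rot: [0.879, 0.477, -0.0, -0.0]
ft_force: [0.7, 0.1, -0.7]
gripper_width: -0.003
grip_force: 0.0
```

>>> {"api": "send_rows", "payload": {"moves": [[0,0.05,0,0,0,0,-1],[0,0.05,0,0,0,0,-1],[0,0.05,0,0,0,0,-1],[0,0.05,0,0,0,0,-1],[0,0.05,0,0,0,0,-1],[0,0.05,0,0,0,0,-1],[0,0.05,0,0,0,0,-1],[0,0.05,0,0,0,0,-1]]}}

```text
time: 15.48
tcp_pos: [447.3, -247.0, 11.3]
ee_rot: [0.879, 0.477, -0.0, 0.0]
ft_force: [-3.3, 0.5, 0.5]
gripper_width: -0.002
grip_force: 1.2
```

```bash
python3 -c "
from h import *
here()"
```

```text
t 15.475 br [[-76.7 -80. ]] 11.3 F [-3.  -1.4  0.5] yaw [ 0.839 -0.545]
```

>>> {"api": "send_rows", "payload": {"moves": [[0,0.05,0,0,0,0,-1],[0,0.05,0,0,0,0,-1],[0,0.05,0,0,0,0,-1],[0,0.05,0,0,0,0,-1],[0,0.05,0,0,0,0,-1],[0,0.05,0,0,0,0,-1],[0,0.05,0,0,0,0,-1],[0,0.05,0,0,0,0,-1],[0,-0.5,0,0,0,0,-1],[0,-0.5,0,0,0,0,-1],[0.8,0,0,0,0,0,-1],[0.8,0,0,0,0,0,-1],[0.8,0,0,0,0,0,-1],[0.8,0,0,0,0,0,-1],[0.85,0,0,0,0,0,-1],[0,0,0,0,0,0,-1],[0,0.2,0,0,0,0,-1],[0,0.2,0,0,0,0,-1]]}}

```text
time: 17.73
tcp_pos: [529.2, -107.7, 11.5]
ee_rot: [0.879, 0.477, 0.0, 0.0]
ft_force: [0.4, -0.3, 0.4]
gripper_width: -0.004
grip_force: 0.0
```

>>> {"api": "send_rows", "payload": {"moves": [[0,0.05,0,0,0,0,-1],[0,0.05,0,0,0,0,-1],[0,0.05,0,0,0,0,-1],[0,0.05,0,0,0,0,-1],[0,0.05,0,0,0,0,-1],[0,0.05,0,0,0,0,-1],[0,0.05,0,0,0,0,-1],[0,0.05,0,0,0,0,-1]]}}

```text
time: 18.73
tcp_pos: [541.7, -115.0, 11.2]
ee_rot: [0.879, 0.477, -0.0, -0.001]
ft_force: [-2.4, 3.2, 1.4]
gripper_width: -0.004
grip_force: 1.4
```

```bash
python3 -c "
from h import *
here()"
```

```text
t 18.725 br [[-70.5  82.1]] 11.2 F [-3.8  1.3  1.4] yaw [ 0.839 -0.545]
```

>>> {"api": "send_rows", "payload": {"moves": [[0,0.05,0,0,0,0,-1],[0,0.05,0,0,0,0,-1],[0,0.05,0,0,0,0,-1],[0,0.05,0,0,0,0,-1],[0,0.05,0,0,0,0,-1],[0,0.05,0,0,0,0,-1],[0,0.04,0,0,0,0,-1]]}}

```text
time: 19.6
tcp_pos: [552.9, -122.2, 11.2]
ee_rot: [0.879, 0.477, -0.0, -0.001]
ft_force: [-3.8, 5.4, 2.6]
gripper_width: -0.001
grip_force: 3.3
```

>>> {"api": "send_rows", "payload": {"moves": [[0,0.03,0,0,0,0,-1],[0,0.03,0,0,0,0,-1]]}}

```text
time: 19.85
tcp_pos: [554.9, -123.5, 11.2]
ee_rot: [0.879, 0.477, -0.0, -0.001]
ft_force: [-3.7, 5.3, 2.6]
gripper_width: 0.001
grip_force: 3.3
```

```bash
python3 -c "
from h import *
here()"
```

```text
t 19.85 br [[-54.8  82.2]] 11.2 F [-6.   2.5  2.6] yaw [ 0.839 -0.545]
```

>>> {"api": "send_rows", "payload": {"moves": [[0,-0.5,0,0,0,0,-1],[0,-0.5,0,0,0,0,-1],[-0.81,0,0,0,0,0,-1],[-0.81,0,0,0,0,0,-1],[-0.81,0,0,0,0,0,-1],[-0.81,0,0,0,0,0,-1],[-0.81,0,0,0,0,0,-1],[0,0,0,0,0,0,-1],[0,0.25,0,0,0,0,-1],[0,0.2,0,0,0,0,-1],[0,0.05,0,0,0,0,-1],[0,0.05,0,0,0,0,-1],[0,0.05,0,0,0,0,-1]]}}

```text
time: 21.48
tcp_pos: [454.0, -251.0, 11.3]
ee_rot: [0.879, 0.477, -0.0, -0.0]
ft_force: [0.0, -0.6, -0.3]
gripper_width: 0.001
grip_force: 0.0
```

>>> {"api": "send_rows", "payload": {"moves": [[0,0.05,0,0,0,0,-1],[0,0.05,0,0,0,0,-1],[0,0.05,0,0,0,0,-1],[0,0.05,0,0,0,0,-1],[0,0.05,0,0,0,0,-1],[0,0.05,0,0,0,0,-1]]}}

```text
time: 22.22
tcp_pos: [462.2, -257.2, 10.9]
ee_rot: [0.879, 0.477, -0.001, -0.001]
ft_force: [-7.5, 1.4, 2.6]
gripper_width: -0.003
grip_force: 3.2
```

```bash
python3 -c "
from h import *
here()"
```

```text
t 22.225 br [[-58.7 -80.4]] 10.9 F [-7.  -2.9  2.6] yaw [ 0.838 -0.545]
```

>>> {"api": "send_rows", "payload": {"moves": [[0,0.03,0,0,0,0,-1],[0,0.03,0,0,0,0,-1],[0,0.03,0,0,0,0,-1]]}}

```text
time: 22.6
tcp_pos: [465.1, -259.2, 10.9]
ee_rot: [0.879, 0.477, -0.001, -0.001]
ft_force: [-7.2, 0.8, 3.3]
gripper_width: -0.0
grip_force: 3.4
```

>>> {"api": "send_rows", "payload": {"moves": [[0,0.02,0,0,0,0,-1],[0,0.02,0,0,0,0,-1]]}}

```text
time: 22.85
tcp_pos: [465.9, -259.7, 10.8]
ee_rot: [0.879, 0.477, -0.002, -0.002]
ft_force: [-9.6, 3.1, 5.5]
gripper_width: 0.001
grip_force: 5.2
```

```bash
python3 -c "
from h import *
here()"
```

```text
t 22.85 br [[-54.2 -80.5]] 10.8 F [-9.7 -2.7  5.5] yaw [ 0.838 -0.545]
```

>>> {"api": "send_rows", "payload": {"moves": [[0,0.02,0,0,0,0,-1],[0,0,0,0,0,0,-1]]}}

```text
time: 23.1
tcp_pos: [465.9, -259.7, 10.7]
ee_rot: [0.879, 0.477, -0.002, -0.002]
ft_force: [-10.9, 3.5, 6.3]
gripper_width: -0.001
grip_force: 5.7
```

```bash
python3 -c "
from h import *
here()"
```

```text
t 23.1 br [[-54.3 -80.5]] 10.7 F [-11.   -3.1   6.3] yaw [ 0.838 -0.545]
```

Right corner is against the stop. Back to the left.

>>> {"api": "send_rows", "payload": {"moves": [[0,-0.5,0,0,0,0,-1],[0,-0.5,0,0,0,0,-1],[0.81,0,0,0,0,0,-1],[0.81,0,0,0,0,0,-1],[0.81,0,0,0,0,0,-1],[0.81,0,0,0,0,0,-1],[0.81,0,0,0,0,0,-1],[0,0,0,0,0,0,-1],[0,0.25,0,0,0,0,-1],[0,0.25,0,0,0,0,-1],[0,0.1,0,0,0,0,-1],[0,0.05,0,0,0,0,-1],[0,0.05,0,0,0,0,-1],[0,0.05,0,0,0,0,-1],[0,0.05,0,0,0,0,-1]]}}

```text
time: 24.98
tcp_pos: [550.6, -120.8, 11.4]
ee_rot: [0.879, 0.477, -0.0, 0.0]
ft_force: [0.6, -0.2, -1.2]
gripper_width: -0.0
grip_force: 0.0
```

>>> {"api": "send_rows", "payload": {"moves": [[0,0.04,0,0,0,0,-1],[0,0.04,0,0,0,0,-1]]}}

```text
time: 25.22
tcp_pos: [553.3, -122.6, 11.3]
ee_rot: [0.879, 0.477, -0.0, 0.0]
ft_force: [-0.1, 0.2, -0.6]
gripper_width: 0.001
grip_force: 0.0
```

```bash
python3 -c "
from h import *
here()"
```

```text
t 25.225 br [[-56.6  82.1]] 11.3 F [-0.2  0.1 -0.6] yaw [ 0.839 -0.545]
```

>>> {"api": "send_rows", "payload": {"moves": [[0,0.03,0,0,0,0,-1],[0,0.03,0,0,0,0,-1],[0,0.03,0,0,0,0,-1]]}}

```text
time: 25.6
tcp_pos: [555.2, -123.8, 11.1]
ee_rot: [0.879, 0.477, -0.0, -0.001]
ft_force: [-4.7, 6.3, 4.7]
gripper_width: -0.003
grip_force: 3.5
```

>>> {"api": "send_rows", "payload": {"moves": [[0,0.02,0,0,0,0,-1],[0,0.02,0,0,0,0,-1]]}}

```text
time: 25.85
tcp_pos: [555.7, -124.0, 11.0]
ee_rot: [0.879, 0.477, -0.001, -0.002]
ft_force: [-8.4, 8.2, 7.3]
gripper_width: 0.001
grip_force: 6.0
```

```bash
python3 -c "
from h import *
here()"
```

```text
t 25.85 br [[-53.8  82.2]] 11.0 F [-11.6   2.2   7.3] yaw [ 0.839 -0.544]
```

>>> {"api": "send_rows", "payload": {"moves": [[0,-0.5,0,0,0,0,-1],[0,-0.5,0,0,0,0,-1],[-0.81,0,0,0,0,0,-1],[-0.81,0,0,0,0,0,-1],[-0.81,0,0,0,0,0,-1],[-0.81,0,0,0,0,0,-1],[-0.81,0,0,0,0,0,-1],[0,0,0,0,0,0,-1],[0,0.25,0,0,0,0,-1],[0,0.25,0,0,0,0,-1],[0,0.15,0,0,0,0,-1],[0,0.05,0,0,0,0,-1],[0,0.05,0,0,0,0,-1],[0,0.05,0,0,0,0,-1],[0,0.05,0,0,0,0,-1]]}}

```text
time: 27.72
tcp_pos: [464.3, -258.0, 11.4]
ee_rot: [0.879, 0.477, -0.0, -0.0]
ft_force: [-1.1, 0.1, -0.8]
gripper_width: 0.001
grip_force: 0.0
```

>>> {"api": "send_rows", "payload": {"moves": [[0,0.03,0,0,0,0,-1],[0,0.03,0,0,0,0,-1]]}}

```text
time: 27.98
tcp_pos: [466.1, -259.2, 11.3]
ee_rot: [0.879, 0.477, -0.0, -0.0]
ft_force: [-2.6, 0.9, 2.8]
gripper_width: -0.003
grip_force: 1.6
```

```bash
python3 -c "
from h import *
here()"
```

```text
t 27.975 br [[-54.4 -79.9]] 11.3 F [-2.7 -0.7  2.8] yaw [ 0.838 -0.545]
```

>>> {"api": "send_rows", "payload": {"moves": [[0,0.03,0,0,0,0,-1],[0,0.03,0,0,0,0,-1]]}}

```text
time: 28.22
tcp_pos: [466.3, -259.3, 11.0]
ee_rot: [0.879, 0.477, -0.001, -0.002]
ft_force: [-8.4, 5.9, 6.2]
gripper_width: -0.006
grip_force: 5.6
```

>>> {"api": "send_rows", "payload": {"moves": [[0,0.02,0,0,0,0,-1],[0,0,0,0,0,0,-1]]}}

```text
time: 28.48
tcp_pos: [466.2, -259.3, 10.8]
ee_rot: [0.879, 0.477, -0.001, -0.002]
ft_force: [-8.8, 7.0, 6.8]
gripper_width: 0.004
grip_force: 5.7
```

```bash
python3 -c "
from h import *
here()"
```

```text
t 28.475 br [[-54.2 -80. ]] 10.8 F [-11.2   1.    6.8] yaw [ 0.839 -0.545]
```

>>> {"api": "send_rows", "payload": {"moves": [[0,-0.5,0,0,0,0,-1],[0,-0.5,0,0,0,0,-1],[-0.4,0,-0.26,0,0,0,-1],[-0.66,0,-0.25,0,0,0,-1],[-0.66,0,0,0,0,0,-1],[-0.66,0,0,0,0,0,-1],[0,0.38,0,0,0,0,-1],[0,0.38,0,0,0,0,-1],[0,0.36,0,0,0,0,-1],[0,0,0,0,0,0,-1]]}}

```text
time: 29.72
tcp_pos: [422.7, -343.9, 31.6]
ee_rot: [0.879, 0.477, 0.0, 0.0]
ft_force: [-0.8, 1.2, 0.7]
gripper_width: 0.001
grip_force: 0.0
```

```bash
python3 -c "
from h import *
here()
s=get_state();np.savez('w5.npz',**s);cv2.imwrite('pics/w5.png',read_camera('wrist')[:,:,::-1])"
```

```text
t 29.725 br [[ -44.1 -174.5]] 31.6 F [-1.3  0.5  0.7] yaw [ 0.839 -0.544]
```

View pics/w5.png

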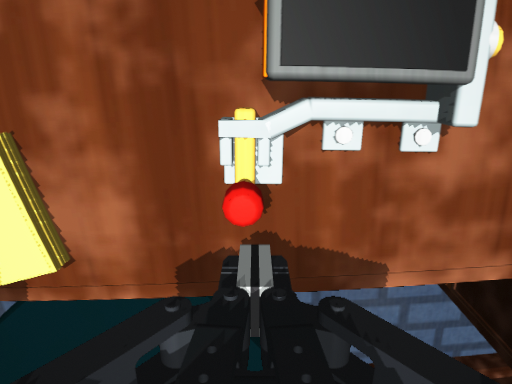

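Wrist view: the knob at (243,204) is clear of the fingers at (255,250). The unit is flush at the stop, with its back edge at column ~480, and the bolt bar (235–254) clears the unit's front at column 265. Pushing the bolt.

>>> {"api": "send_rows", "payload": {"moves": [[0.05,-0.1,0,0,0,0,-1],[0.05,0,0,0,0,0,-1],[0.05,0,0,0,0,0,-1],[0.05,0,0,0,0,0,-1],[0.05,0,0,0,0,0,-1],[0.05,0,0,0,0,0,-1],[0.05,0,0,0,0,0,-1],[0.05,0,0,0,0,0,-1],[0.05,0,0,0,0,0,-1],[0.05,0,0,0,0,0,-1]]}}

```text
time: 31.02
tcp_pos: [428.8, -324.5, 31.8]
ee_rot: [0.879, 0.477, -0.0, 0.0]
ft_force: [-0.8, -1.3, -0.4]
gripper_width: 0.001
grip_force: 1.1
```

>>> {"api": "send_rows", "payload": {"moves": [[0.05,0,0,0,0,0,-1],[0.05,0,0,0,0,0,-1],[0.05,0,0,0,0,0,-1],[0.05,0,0,0,0,0,-1],[0.05,0,0,0,0,0,-1]]}}

```text
time: 31.65
tcp_pos: [434.4, -316.1, 31.8]
ee_rot: [0.879, 0.477, 0.0, 0.0]
ft_force: [-0.7, -1.3, 1.0]
gripper_width: 0.004
grip_force: 1.1
```

```bash
python3 -c "
from h import *
here()"
```

```text
t 31.65 br [[ -49.6 -145. ]] 31.8 F [ 0.2 -1.5  1. ] yaw [ 0.839 -0.545]
```

>>> {"api": "send_rows", "payload": {"moves": [[0.05,0,0,0,0,0,-1],[0.05,0,0,0,0,0,-1],[0.03,0,0,0,0,0,-1]]}}

```text
time: 32.02
tcp_pos: [437.2, -311.7, 31.8]
ee_rot: [0.879, 0.477, 0.0, 0.0]
ft_force: [-0.0, -1.3, -0.5]
gripper_width: -0.001
grip_force: 1.0
```

>>> {"api": "send_rows", "payload": {"moves": [[0.03,0,0,0,0,0,-1],[0.03,0,0,0,0,0,-1]]}}

```text
time: 32.28
tcp_pos: [438.4, -309.8, 31.8]
ee_rot: [0.879, 0.477, -0.0, 0.0]
ft_force: [0.5, -2.3, -0.3]
gripper_width: -0.003
grip_force: 1.0
```

>>> {"api": "send_rows", "payload": {"moves": [[0.03,0,0,0,0,0,-1],[0.03,0,0,0,0,0,-1]]}}

```text
time: 32.52
tcp_pos: [439.1, -308.8, 31.9]
ee_rot: [0.879, 0.477, -0.001, 0.001]
ft_force: [-5.2, -10.1, 2.1]
gripper_width: 0.005
grip_force: 5.8
```

```bash
python3 -c "
from h import *
here()"
```

```text
t 32.525 br [[ -49.6 -136.3]] 31.9 F [  1.2 -11.3   2.1] yaw [ 0.838 -0.545]
```

Bolt reached its end stop at the predicted position. Backing off and checking.

>>> {"api": "send_rows", "payload": {"moves": [[-0.5,0,0,0,0,0,-1],[-0.5,-0.5,0,0,0,0,-1],[0,-0.8,-0.8,0,0,0,-1],[0,-0.8,-0.8,0,0,0,-1],[0,-0.8,-0.8,0,0,0,-1],[0,-0.8,-0.8,0,0,0,-1],[0,-0.8,0,0,0,0,-1],[0,0,0,0,0,0,-1]]}}

```text
time: 33.52
tcp_pos: [265.1, -242.2, 160.0]
ee_rot: [0.879, 0.477, 0.0, -0.0]
ft_force: [0.1, -0.5, 0.8]
gripper_width: -0.003
grip_force: 0.0
```

```bash
python3 -c "
from h import *
here()
im=read_camera('top')[:,:,::-1][110:250,150:320];cv2.imwrite('pics/t6.png',cv2.resize(im,(765,630),interpolation=cv2.INTER_CUBIC)[:600])"
```

```text
t 33.525 br [[-231.6 -176.3]] 160.0 F [ 0.3 -0.3  0.8] yaw [ 0.838 -0.545]
```

View pics/t6.png

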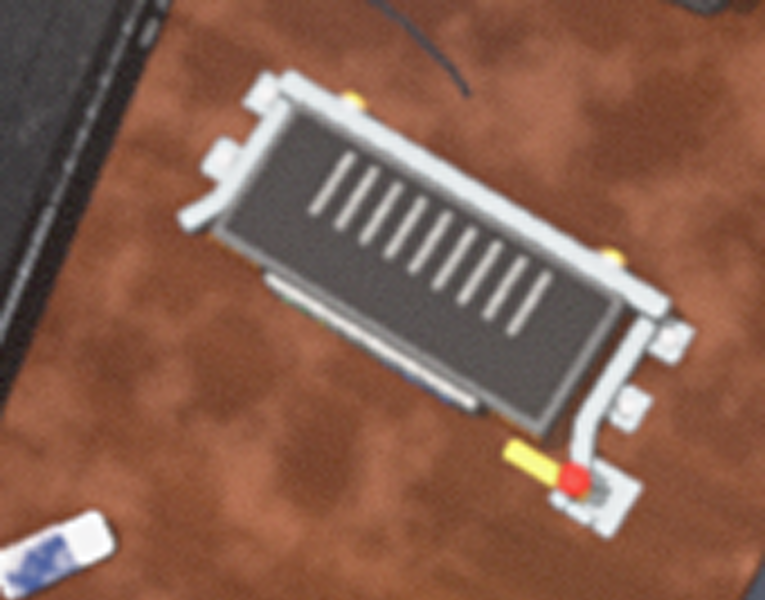

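The final top view shows the unit flush along the stop and both contacts pushed through, with their ends showing behind it at (352,102) and (612,260). The bolt is across in front of the right corner, and the arm is clear.

```bash
python3 -c "
from rig import *
print(close_job())"
```

```text
the job is handed in; nothing more can be done
None
```

The unit is docked against the back stop with both contacts pressed in and the bolt fully across, and the job is handed in at about 33.5 s. The highest push force I read was about 13 N, and I saw no contact with the display or the other things on the table.

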